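# Hold the clip magazine's spring follower at the reload pointer

## Task

The clip magazine on the worktop has to be reloaded: swing its locking hasp up off the staple and right over to the other side so that it stays open, then pull the spring-return follower out by its upright grip until its index tooth is level with the pointer on the left wall. The spring would draw it back, so finish while still holding it there, steady at the pointer, and leave the wood block, the paint jar and the tape roll where they are.

Things in the scene. Friction and masses are not known exactly. Their poses are not given: they have to be found in the camera images.
- magazine: Clip magazine: aluminium channel fixed to the worktop, placed and turned anew each time. Base plate 225 x 100 x 8 mm; walls 32 mm high, outer faces at y = +-32.5. Origin on the worktop on the centre line, 105 mm from the end nearer the robot; x along the channel away from the robot, y left, z up. Coordinates below are mm in this frame ('M').
- follower (a joint): How far the follower (steel sled 120 x 46 mm, top at z = 31) is pulled out towards the robot (along M -x), m: 0 home, 0.100 end of travel. A spring draws it home: 2.1 N at 0, rising 60 N/m (6.9 N at 0.08), plus 0.3 N friction; let go, it returns. With the hasp closed it moves only about 4.5 mm.
- grip (a point): Middle, at z = 70, of the follower's upright dark steel grip: a rounded fin 14 mm thick along M x, 26 mm wide along y, from z = 31 to 86. Can be pinched from above across its thickness. At home it is at x = 10, y = 0. Axes parallel to M; moves with the follower.
- index (a point): Tip of the follower's small index tooth, pointing left (+y) from the foot of the grip in the grip's middle plane, at z = 36. A fine upright line on the grip's left edge stands above it. Moves with the follower.
- mark (a point): Tip of the fixed pointer, pointing right (-y) at y = 23, z = 36, on a steel saddle block 18 mm long clamped over the left wall, top at z = 41. Axes parallel to M. It sits at another x each time: the follower must come out 40 to 80 mm until the index tooth is level with it (same M x; the tips pass 1 to 2 mm apart).
- hasp (a joint): Angle of the hasp, rad: 0 = closed, flat across the channel, its slot over the follower's staple; grows as its left end is lifted up and over to the right; 1.57 = upright; 2.7 = fully open at its stop, leaning out over the right side. Nearly free hinge (0.006 N m): below upright it falls shut, beyond upright it falls open.
- hasp_pull (a point): Middle of the hasp's pull: a dark steel barrel across the hasp's free end, 32 mm long along M x, 14 mm thick. Closed, at x = 82, y = 44, z = 44, outside the left wall; can be pinched from above by its ends (32 mm). Hasp plate 28 mm wide, 4 thick. The staple, a wire loop 21 mm wide with top at z = 54, is at x = 82, y = 0. Turns with the hasp.
- hasp_hinge (a point): Middle of the hasp's hinge pin on the right wall, at x = 82, y = -36, z = 42; the pin runs along M x. The pull moves round it on a radius of 80 mm.
- wood_block: Bystander, loose: hardwood block 40 x 85 x 34 mm, origin at the centre of its underside.
- paint_jar: Bystander, loose: small screw-cap jar, 48 mm across, 66 mm high, origin at the centre of its underside.
- masking_tape: Bystander, loose: roll of tape lying flat, 68 mm across, 24 mm high, origin at the centre of its underside.

How it is judged (in metres and radians):
On the way, in this order (a step that is already met when the one before it is completed fails the run):
1. the hasp is swung off the staple and over past upright while the follower is still home (value of joint hasp above 1.9 rad and value of joint follower below 0.01 m), for 0.2 s.
2. the follower is held at the pointer by the robot (value of joint hasp above 1.9 rad and contact force between the fingers and follower above 2 N and x of index in the frame of mark between -0.006 and 0.006 m), for 0.5 s.
At the end, for the whole second after the job is handed in: The hasp is open (beyond 1.9 rad), the index tooth is within 6 mm of the pointer along the channel and at rest (under 10 mm/s), the robot's fingers hold the follower (more than 2 N between them), and none of the loose things props it (all of step 2 and velocity of joint follower between -0.01 and 0.01 m/s and contact force between follower and wood_block below 0.2 N and contact force between follower and paint_jar below 0.2 N and contact force between follower and masking_tape below 0.2 N); the arm keeps its last pose, push and grip.
It fails at once if the wood block, the paint jar or the tape roll is moved more than 30 mm (distance of any of wood_block, paint_jar, masking_tape from where it was at the start of the episode above 0.03 m).
It also fails if it takes over 40 s, if anything falls off the work surface, if the arm or the gripper's body presses on something with over 40 N, if the wrist force passes 120 N, or if a joint passes its speed limit or range.

## Robot

A 6-joint arm with a two-finger parallel gripper is mounted at the origin on a cart in front of the work surface, level with it; the furniture and walls round the work are solid. World frame = base frame: x ahead of the robot, y to its left, z up, the work surface at z = 0. Lengths are in mm, angles in degrees, forces in N, time in s.
With the tool pointing down it reaches from about 350 to 925 mm from the base axis. Payload 6.4 kg.
Tool frame: the origin (TCP) lies on the mounting face of the last link; the fingertips stand 199 mm ahead of it and the grasp point (between the pads) lies 180 mm ahead of it; z points along the fingers, y is the direction in which the jaws open and shut (so a half turn about z gives the same grasp; the last joint's range is limited). The gripper opens to 94 mm and grips with 3 to 60 N. Pads are 16 mm wide; open, the fingers measure 119 mm over their backs; the gripper's body (75 mm by 177 mm) begins 78 mm behind the grasp point.
Start: joints at [62.16, 14.043, 89.255, -0, 76.702, -9.975], TCP at [199.4, 618.672, 404.655] pointing down, gripper open.
Joint ranges: [-179.41, 179.41], [-58.25, 129.5], [7.25, 145.43], [-54.29, 234.29], [11.92, 165.04], [-157.13, 157.13]. Speed limits (degrees/s): [147.25, 147.25, 180, 180, 180, 180].

## Interface

Orientations are given as a 3x3 rotation matrix whose columns are the frame's x, y, z axes.
In Python, from rig import arm, viewer gives the robot as it stands.
- The arm moves only by the tool step_arm, never from a script. Its argument "plan" is a list of rows, each a list of 7 numbers: the finger opening in m, from 0 to 0.094, then the shift along the world's x, y, z in m, then the turn, a rotation vector about the world's x, y, z in degrees. A call has 1 to 20 rows; each row is the pose to reach, as a shift and turn from the pose commanded when the call began; what a row does not reach only later rows make up. A row lasts 1/12 s, in which the tool goes at most 41.7 mm and 7.16 degrees, less where a joint would pass 70% of its speed; a pose out of reach is approached as far as the arm can. A call with a gripper value outside its range is refused whole. The fingers move at their own pace and stop on an object; the grip force is fixed at half the most. Time passes only in rows, so rows that repeat a pose let the fingers close. It gives the time, the measured TCP pose, the force and the opening at its end, in the units of the state.
- arm.state(): the state, without advancing time (a new reading comes with each control period).
- viewer.snapshot(name): name is "scene" or "top" or "wrist"; returns a dict with "pixels" (384x512x3 uint8, blue, green, red), "K" (3x3 intrinsics, pixels), "pose" (4x4, takes a point from camera to world coordinates); the wrist camera has in their place "hand_eye" (4x4, takes a point from camera to tool coordinates, whose origin is the TCP and whose axes are the flange's). Camera axes: x right, y up, looking along -z (the intrinsics and any distortion apply to the point x, -y, -z); pixel columns grow to the right and rows downward; lengths in mm; the calibration is good to about 2 mm. A picture is of the moment at which its call begins: read the wrist's pose just before it. There is no depth.
- arm.close_job(): hands the job in, once; it reports no verdict.
The state is a dict: "time_s": time; "joints": joint angles; "dq": joint speeds; "tau": joint torques, N m; "eef_pos": TCP position; "tool_rot": TCP orientation; "ft_force": force on the tool from outside, world axes, zero at the start; "torque": the same for the moment, N m; "grip_width": finger opening in mm.
Only numpy, scipy, OpenCV 4.12 (cv2) and the standard library are available. Lean on these libraries where they do the work, as an engineer would, in place of code of your own. Each camera call takes 0.05 s, during which the arm holds its last target. There are 200 camera calls.

## Working session

There is one attempt and no reset: what is moved stays moved. The work goes in short steps, Python scripts to look and compute and a tool call to move; the robot and the scene stay as the last step left them, time stands still between calls to the robot, and variables do not carry over. Pictures are saved under pics/ and viewed, about 8 in all and at most 12, crops included, and the job is handed in when it is done.

Besides the shell and the picture viewer there is one more tool, called in YAML: its name, and indented under it one key for each argument. step_arm: Moves the arm, as the interface text tells. Its arguments: {"type":"object","properties":{"plan":{"type":"array"}},"required":["plan"]}

```bash
mkdir -p pics
cat > h.py <<'E'
import numpy as np, cv2
from rig import arm, viewer
def snap(n,f=None):
    s=arm.state(); d=viewer.snapshot(n); im=np.array(d["pixels"],np.uint8)
    if f: cv2.imwrite("pics/"+f,im)
    K=np.array(d["K"],float)
    if "pose" in d: P=np.array(d["pose"],float)
    else:
        T=np.eye(4);T[:3,:3]=np.array(s["tool_rot"]);T[:3,3]=s["eef_pos"]
        P=T@np.array(d["hand_eye"],float)
    return im,K,P,d
def ray(K,P,uv):
    r=np.linalg.inv(K)@[uv[0],uv[1],1]; d=P[:3,:3]@[r[0],-r[1],-r[2]]
    return P[:3,3],d
def onz(K,P,uv,z):
    o,d=ray(K,P,uv); return o+d*(z-o[2])/d[2]
def proj(K,P,X):
    c=np.linalg.inv(P)@np.append(X,1); p=K@[c[0],-c[1],-c[2]]; return p[:2]/p[2]
E
python3 - <<'E'
from h import *
for n in("scene","top","wrist"):
    im,K,P,d=snap(n,n+"0.png"); print(n,d.keys(),K.tolist(),P.round(3).tolist())
    np.savez("pics/"+n+"0.npz",im=im,K=K,P=P)
a=np.vstack
t=cv2.imread("pics/top0.png");s=cv2.imread("pics/scene0.png")
print(arm.state())
E
```

```text
scene dict_keys(['pixels', 'K', 'pose']) [[484.04863932875304, 0.0, 260.6032418764295], [0.0, 484.04863932875304, 203.89629659654383], [0.0, 0.0, 1.0]] [[0.439, 0.669, -0.599, -117.07], [-0.899, 0.324, -0.296, -362.877], [-0.004, 0.669, 0.744, 878.931], [0.0, 0.0, 0.0, 1.0]]
top dict_keys(['pixels', 'K', 'pose']) [[436.6741259825275, 0.0, 260.52454817416486], [0.0, 436.6741259825275, 195.70229829323858], [0.0, 0.0, 1.0]] [[0.028, 0.98, -0.196, 323.137], [-0.999, 0.032, 0.017, -51.025], [0.023, 0.195, 0.981, 1120.664], [0.0, 0.0, 0.0, 1.0]]
wrist dict_keys(['pixels', 'K', 'hand_eye']) [[307.48258060322263, 0.0, 257.34242747597244], [0.0, 307.48258060322263, 195.6977809003875], [0.0, 0.0, 1.0]] [[0.306, -0.925, -0.228, 133.049], [0.952, 0.296, 0.074, 638.129], [-0.001, -0.24, 0.971, 383.525], [0.0, 0.0, 0.0, 1.0]]
{'time_s': 0.15, 'joints': array([ 6.21598607e+01,  1.40742047e+01,  8.93085245e+01,  1.20141123e-05,
        7.67023131e+01, -9.97518599e+00]), 'dq': array([-0.02141585, -0.08321397, -0.13100207, -0.11131607,  0.14862801,
        0.05274047]), 'tau': array([ 9.21820538e-04, -4.16262102e+01, -3.14984500e+01,  6.85710087e-02,
        3.16135876e-02, -1.05964752e-04]), 'eef_pos': array([199.31632349, 618.50626062, 403.80956322]), 'tool_rot': array([[-9.51782126e-01,  3.06774029e-01, -6.93342934e-04],
       [ 3.06774704e-01,  9.51781256e-01, -1.31237482e-03],
       [ 2.57308299e-04, -1.46179496e-03, -9.99998898e-01]]), 'ft_force': array([-4.87717850e-01, -4.17563795e-04, -2.88994305e-01]), 'torque': array([-0.04547852, -0.02052425, -0.03230739]), 'grip_width': 93.82267603139702}
```

View pics/top0.png

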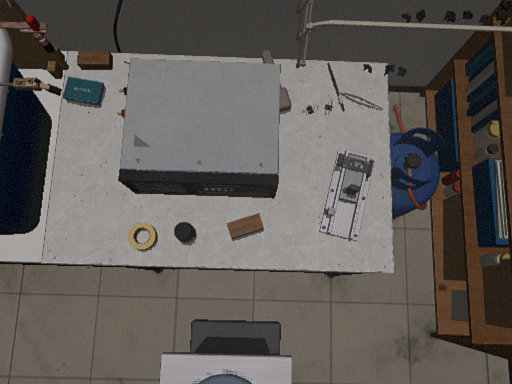

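View pics/scene0.png

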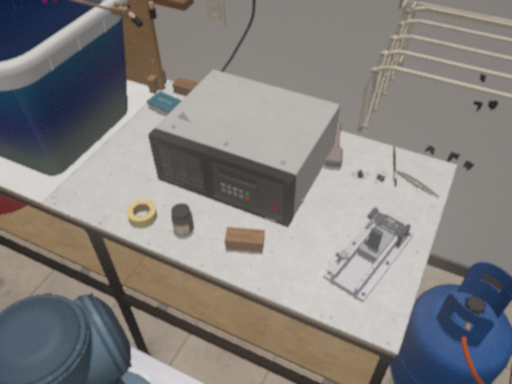

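The top view shows the magazine around (347,195), with its far end at about (355,155) and the grip near (352,188). The bystanders are at (246,226), (184,232) and (142,236). I'll enlarge the magazine from both views.

Run:
```python
from h import *
t=cv2.imread("pics/top0.png")[140:250,305:390];s=cv2.imread("pics/scene0.png")[195:305,315:425]
a=cv2.resize(t,None,fx=5,fy=5,interpolation=cv2.INTER_CUBIC);b=cv2.resize(s,None,fx=3.3,fy=5,interpolation=cv2.INTER_CUBIC)
cv2.imwrite("pics/c1.png",np.hstack([a,b[:550]]))
z=np.load("pics/top0.npz");K,P=z["K"],z["P"]
for uv in [(320,234),(357,240),(337,152),(375,155),(246,226),(184,232),(142,236)]: print(uv,onz(K,P,uv,8).round(0))
```

```text
(320, 234) [ 450. -226.    8.]
(357, 240) [ 438. -321.    8.]
(337, 152) [ 670. -271.    8.]
(375, 155) [ 666. -373.    8.]
(246, 226) [465. -36.   8.]
(184, 232) [444. 121.   8.]
(142, 236) [431. 227.   8.]
```

View pics/c1.png

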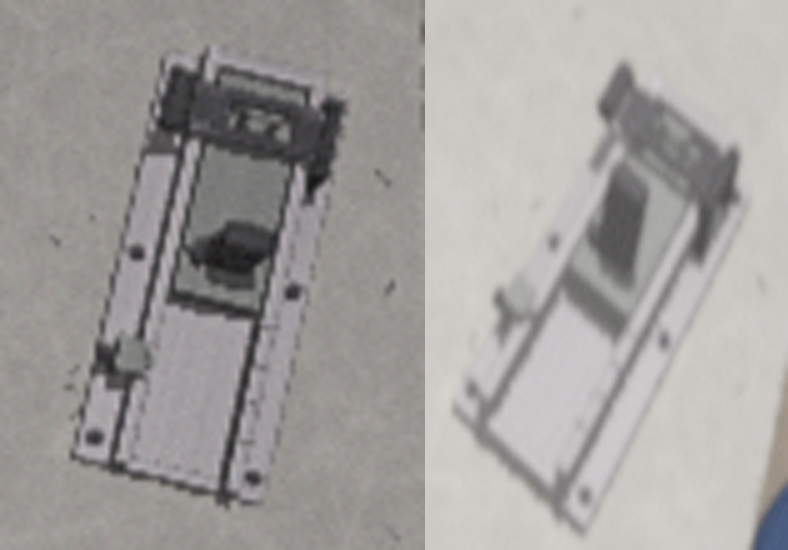

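step_arm:
  plan:
    - [0.094, 0.2, -0.45, 0.03, 0, 0, -42]
    - [0.094, 0.2, -0.45, 0.03, 0, 0, -42]
    - [0.094, 0.2, -0.45, 0.03, 0, 0, -42]
    - [0.094, 0.2, -0.45, 0.03, 0, 0, -42]
    - [0.094, 0.2, -0.45, 0.03, 0, 0, -42]
    - [0.094, 0.2, -0.45, 0.03, 0, 0, -42]
    - [0.094, 0.2, -0.45, 0.03, 0, 0, -42]
    - [0.094, 0.2, -0.45, 0.03, 0, 0, -42]
    - [0.094, 0.2, -0.45, 0.03, 0, 0, -42]
    - [0.094, 0.2, -0.45, 0.03, 0, 0, -42]
    - [0.094, 0.35, -0.9, 0.0, 0, 0, -84]
    - [0.094, 0.35, -0.9, 0.0, 0, 0, -84]
    - [0.094, 0.35, -0.9, 0.0, 0, 0, -84]
    - [0.094, 0.35, -0.9, 0.0, 0, 0, -84]
    - [0.094, 0.35, -0.9, 0.0, 0, 0, -84]
    - [0.094, 0.35, -0.9, 0.0, 0, 0, -84]
    - [0.094, 0.35, -0.9, 0.0, 0, 0, -84]
    - [0.094, 0.35, -0.9, 0.0, 0, 0, -84]
    - [0.094, 0.35, -0.9, 0.0, 0, 0, -84]
    - [0.094, 0.35, -0.9, 0.0, 0, 0, -84]

```text
time_s: 1.82
eef_pos: [505.3, -156.6, 410.5]
tool_rot: [[0.206, 0.978, -0.0], [0.978, -0.206, 0.0], [0.0, -0.0, -1.0]]
ft_force: [1.4, 0.4, 0.8]
grip_width: 93.5
```

step_arm:
  plan:
    - [0.094, 0.045, -0.13, 0.0, 0, 0, 0]
    - [0.094, 0.045, -0.13, 0.0, 0, 0, 0]
    - [0.094, 0.045, -0.13, 0.0, 0, 0, 0]
    - [0.094, 0.045, -0.13, 0.0, 0, 0, 0]
    - [0.094, 0.045, -0.13, 0.0, 0, 0, 0]
    - [0.094, 0.045, -0.13, 0.0, 0, 0, 0]

```text
time_s: 2.32
eef_pos: [550.0, -284.4, 410.2]
tool_rot: [[0.206, 0.978, -0.001], [0.978, -0.206, 0.001], [0.001, -0.001, -1.0]]
ft_force: [0.3, 0.5, -0.2]
grip_width: 93.8
```

Run:
```python
from h import *
s=arm.state();print(s["eef_pos"],s["dq"].round(1),s["ft_force"])
im,K,P,d=snap("wrist"); np.savez("pics/w1.npz",im=im,K=K,P=P)
cv2.imwrite("pics/w1.png",cv2.resize(im,None,fx=1.5,fy=1.5,interpolation=cv2.INTER_CUBIC)); print(P[:3].round(2).tolist())
```

```text
[ 550.02752134 -284.36829691  410.1605689 ] [ 1.6 -1.8  1.7  0.1  0.1 -0.1] [ 0.34071002  0.50930806 -0.23711583]
[[0.98, 0.2, 0.05, 563.87], [-0.21, 0.95, 0.23, -218.19], [-0.0, -0.24, 0.97, 390.06]]
```

View pics/w1.png

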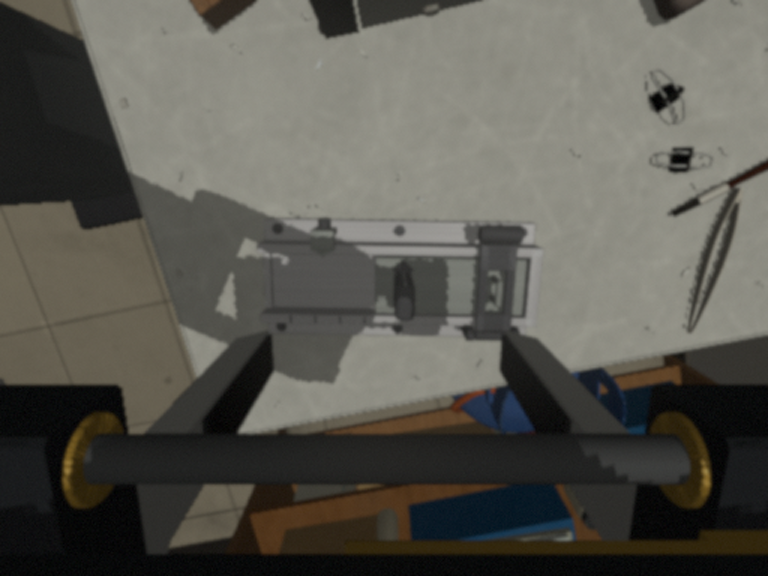

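Wrist view (1.5×): base plate spans (265–535, 220–335), the pull is near (502,236), the grip near (404,290) and the saddle near (324,230). I'll enlarge it to get precise pixels.

Run:
```python
from h import *
im=np.load("pics/w1.npz")["im"][140:232,168:368]
g=cv2.resize(im,None,fx=4,fy=4,interpolation=cv2.INTER_CUBIC)
cv2.imwrite("pics/w1c.png",cv2.convertScaleAbs(g,alpha=1.5))
```

```text
(no output)
```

View pics/w1c.png

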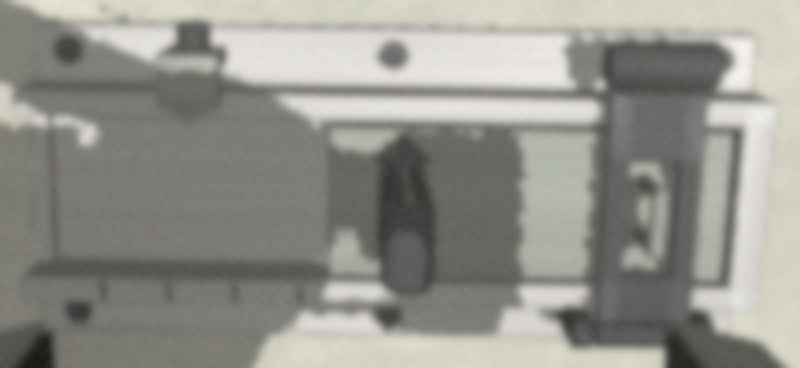

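Run:
```python
from h import *
z=np.load("pics/w1.npz");K,P=z["K"],z["P"]
o=lambda c:((c[0]+.5)/4-.5+168,(c[1]+.5)/4-.5+140)
pts={"FL":((752,33),8,(120,50)),"NL":((36,26),8,(-105,50)),"pull":((668,68),44,(82,44)),"pullL":((606,66),44,(66,44)),"pullR":((732,66),44,(98,44)),
"gripL":((381,240),80,None),"gripR":((432,240),80,None),"saddleL":((158,95),41,None),"saddleR":((222,95),41,None),"saddletip":((190,122),36,None),
"wallFLtop":((770,103),32,(120,32.5)),"hingeL":((565,325),42,None),"hingeR":((715,325),42,None)}
A=[];B=[];W={}
for n,(c,h,m) in pts.items():
    X=onz(K,P,o(c),h);W[n]=X
    if m: A.append(m);B.append(X[:2])
A=np.array(A,float);B=np.array(B)
ca,cb=A.mean(0),B.mean(0);U,S,V=np.linalg.svd((A-ca).T@(B-cb));R=(U@V).T;t=cb-R@ca
print("yaw",np.degrees(np.arctan2(R[1,0],R[0,0])),"org",t,"res",(A@R.T+t-B).round(1).tolist())
for n,X in W.items(): print(n,X.round(1),(R.T@(X[:2]-t)).round(1))
for n,m in{"pull":(82,44),"grip":(10,0)}.items(): print(n,(R@m+t).round(1))
# cross-check in top view
z=np.load("pics/top0.npz")
for m,h in[((120,50),8),((-105,50),8),((-105,-50),8),((82,44),44),((10,0),86)]: p=proj(z["K"],z["P"],np.append(R@m+t,h));print(m,((p-[305,140])*5+2).round(0))
```

```text
yaw -12.549642660441002 org [ 549.7464475  -299.08331054] res [[2.5, -1.1], [-1.8, 0.5], [-1.1, 0.7], [0.3, 0.1], [-3.1, 0.4], [3.2, -0.5]]
FL [ 675.3 -275.2    8. ] [117.3  50.6]
NL [ 459.9 -227.9    8. ] [-103.1   49.9]
pull [ 640.4 -274.7   44. ] [83.2 43.5]
pullL [ 623.4 -270.6   44. ] [65.7 43.8]
pullR [ 658.1 -277.8   44. ] [101.1  44.3]
gripL [ 552.8 -297.8   80. ] [2.7 1.9]
gripR [ 565.8 -300.5   80. ] [15.9  2.1]
saddleL [ 497.8 -253.    41. ] [-60.8  33.7]
saddleR [ 515.6 -256.8   41. ] [-42.5  33.9]
saddletip [ 504.  -263.1   36. ] [-52.5  25.2]
wallFLtop [ 670.8 -292.9   32. ] [116.8  32.3]
hingeL [ 599.7 -344.3   42. ] [ 58.6 -33.3]
hingeR [ 643.3 -353.5   42. ] [103.2 -32.8]
pull [ 639.3 -274. ]
grip [ 559.5 -301.3]
(120, 50) [172.  49.]
(-105, 50) [ 80. 456.]
(-105, -50) [270. 504.]
(82, 44) [182. 100.]
(10, 0) [256. 235.]
```

step_arm:
  plan:
    - [0.06, 0.09, 0.011, -0.02, 0, 0, -0.6]
    - [0.06, 0.09, 0.011, -0.05, 0, 0, -0.6]
    - [0.06, 0.09, 0.011, -0.09, 0, 0, -0.6]
    - [0.06, 0.09, 0.011, -0.12, 0, 0, -0.6]
    - [0.06, 0.09, 0.011, -0.12, 0, 0, -0.6]
    - [0.06, 0.09, 0.011, -0.12, 0, 0, -0.6]

```text
time_s: 2.87
eef_pos: [639.3, -271.1, 287.8]
tool_rot: [[0.214, 0.977, -0.006], [0.977, -0.214, 0.004], [0.003, -0.007, -1.0]]
ft_force: [-0.2, -0.5, 0.6]
grip_width: 60.7
```

Run:
```python
from h import *
s=arm.state();print(s["eef_pos"],s["ft_force"],s["grip_width"])
im,K,P,d=snap("wrist")
cv2.imwrite("pics/w2.png",cv2.convertScaleAbs(cv2.resize(im,None,fx=1.5,fy=1.5),alpha=1.4))
c,sn=np.cos(np.radians(-12.5)),np.sin(np.radians(-12.5))
R=np.array([[c,-sn],[sn,c]]);t=np.array([549.7,-299.1])
for m,h in[((66,44),44),((98,44),44),((82,0),54),((10,0),86)]:print(m,(proj(K,P,np.append(R@m+t,h))*1.5).round(0))
a0=np.arctan2(2,80)
for q in np.arange(0,2.31,.1):
    y=-36+80*np.cos(q+a0);z=42+80*np.sin(q+a0);w=R@[0,y-44]
    print(q.round(1),w.round(0),round(z-44))
```

```text
[ 639.27702857 -271.0763153   287.80829851] [-0.20480577 -0.45880029  0.64680487] 60.67804160087464
(66, 44) [359. 324.]
(98, 44) [422. 324.]
(82, 0) [390. 412.]
(10, 0) [227. 447.]
0.0 [-0. -0.] 0
0.1 [-0. -1.] 8
0.2 [-0. -2.] 16
0.3 [-1. -4.] 24
0.4 [-2. -7.] 31
0.5 [ -2. -11.] 38
0.6 [ -3. -15.] 45
0.7 [ -4. -20.] 51
0.8 [ -6. -25.] 57
0.9 [ -7. -31.] 62
1.0 [ -8. -38.] 66
1.1 [-10. -44.] 70
1.2 [-11. -52.] 73
1.3 [-13. -59.] 76
1.4 [-15. -67.] 77
1.5 [-17. -75.] 78
1.6 [-18. -82.] 78
1.7 [-20. -90.] 77
1.8 [-22. -98.] 75
1.9 [ -23. -105.] 73
2.0 [ -25. -112.] 70
2.1 [ -26. -119.] 66
2.2 [ -28. -126.] 61
2.3 [ -29. -132.] 56
```

View pics/w2.png

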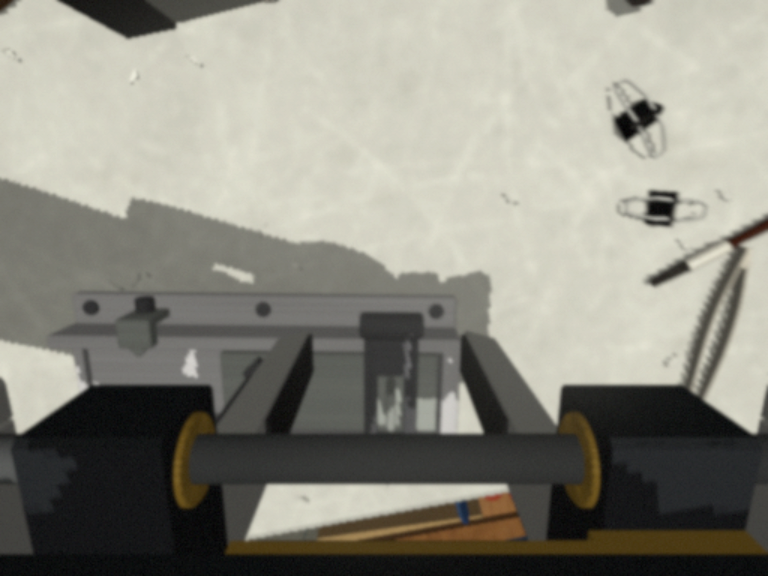

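The pull appears at (360–423, 313–338), matching its predicted pixels. Next I descend and pinch.

step_arm:
  plan:
    - [0.06, 0, 0, -0.03, 0, 0, 0]
    - [0.06, 0, 0, -0.05, 0, 0, 0]
    - [0.06, 0, 0, -0.06, 0, 0, 0]
    - [0.06, 0, 0, -0.06, 0, 0, 0]
    - [0.045, 0, 0, -0.06, 0, 0, 0]
    - [0.035, 0, 0, -0.06, 0, 0, 0]
    - [0.026, 0, 0, -0.06, 0, 0, 0]
    - [0.02, 0, 0, -0.06, 0, 0, 0]
    - [0.02, 0, 0, -0.06, 0, 0, 0]
    - [0.02, 0, 0, -0.06, 0, 0, 0]

```text
time_s: 3.75
eef_pos: [639.9, -273.6, 232.1]
tool_rot: [[0.215, 0.977, -0.003], [0.977, -0.215, 0.0], [-0.0, -0.003, -1.0]]
ft_force: [-6.1, 1.5, 7.2]
grip_width: 31.9
```

step_arm:
  plan:
    - [0.02, 0, -0.001, 0.008, 0, 0, 0]
    - [0.02, 0, -0.002, 0.016, 0, 0, 0]
    - [0.02, -0.001, -0.004, 0.024, 0, 0, 0]
    - [0.02, -0.002, -0.007, 0.031, 0, 0, 0]
    - [0.02, -0.002, -0.011, 0.038, 0, 0, 0]
    - [0.02, -0.003, -0.015, 0.045, 0, 0, 0]
    - [0.02, -0.004, -0.02, 0.051, 0, 0, 0]
    - [0.02, -0.006, -0.025, 0.057, 0, 0, 0]
    - [0.02, -0.007, -0.031, 0.062, 0, 0, 0]
    - [0.02, -0.007, -0.031, 0.062, 0, 0, 0]

```text
time_s: 4.58
eef_pos: [632.6, -305.3, 294.1]
tool_rot: [[0.217, 0.976, -0.002], [0.976, -0.217, 0.001], [0.001, -0.002, -1.0]]
ft_force: [-6.1, 4.3, -0.5]
grip_width: 31.9
```

step_arm:
  plan:
    - [0.02, -0.001, -0.007, 0.004, 0, 0, 0]
    - [0.02, -0.003, -0.013, 0.008, 0, 0, 0]
    - [0.02, -0.004, -0.021, 0.011, 0, 0, 0]
    - [0.02, -0.006, -0.028, 0.014, 0, 0, 0]
    - [0.02, -0.008, -0.036, 0.015, 0, 0, 0]
    - [0.02, -0.01, -0.044, 0.016, 0, 0, 0]
    - [0.02, -0.011, -0.051, 0.016, 0, 0, 0]
    - [0.02, -0.013, -0.059, 0.015, 0, 0, 0]
    - [0.02, -0.015, -0.067, 0.013, 0, 0, 0]
    - [0.02, -0.016, -0.074, 0.011, 0, 0, 0]
    - [0.02, -0.018, -0.081, 0.008, 0, 0, 0]
    - [0.02, -0.019, -0.088, 0.004, 0, 0, 0]
    - [0.02, -0.021, -0.095, -0.001, 0, 0, 0]
    - [0.02, -0.021, -0.095, -0.001, 0, 0, 0]
    - [0.02, -0.021, -0.095, -0.001, 0, 0, 0]

```text
time_s: 5.83
eef_pos: [611.0, -401.8, 294.2]
tool_rot: [[0.216, 0.976, -0.003], [0.976, -0.217, -0.003], [-0.004, -0.002, -1.0]]
ft_force: [-11.0, -0.3, 6.4]
grip_width: 30.6
```

Run:
```python
from h import *
im,K,P,d=snap("wrist")
cv2.imwrite("pics/w3.png",cv2.convertScaleAbs(cv2.resize(im,None,fx=1.3,fy=1.3),alpha=1.4))
```

```text
(no output)
```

View pics/w3.png

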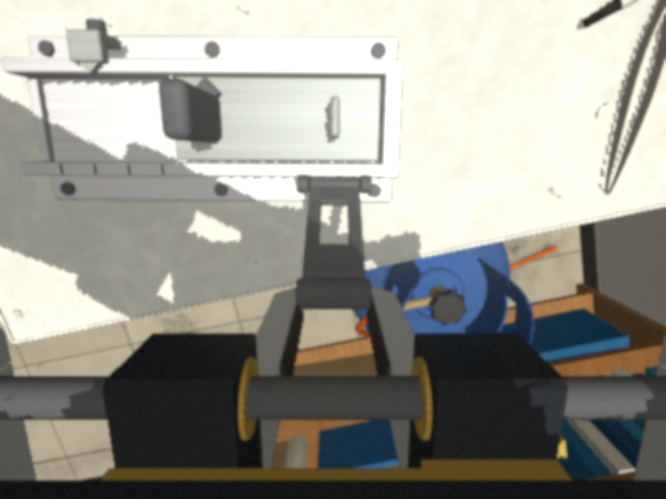

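The hasp is past upright with the pull at about (335,290) between the fingers, and the staple is free at (334,118). I'll release the pull, let it fall open and rise.

step_arm:
  plan:
    - [0.06, 0, 0, 0, 0, 0, 0]
    - [0.06, 0, 0, 0, 0, 0, 0]
    - [0.06, 0, 0, 0, 0, 0, 0]
    - [0.06, 0, 0, 0, 0, 0, 0]
    - [0.06, 0, 0, 0.02, 0, 0, 0]
    - [0.06, 0, 0, 0.06, 0, 0, 0]
    - [0.06, 0, 0, 0.1, 0, 0, 0]
    - [0.06, -0.04, 0.06, 0.1, 0, 0, 0]
    - [0.06, -0.05, 0.1, 0.1, 0, 0, 0]
    - [0.06, -0.05, 0.1, 0.1, 0, 0, 0]
    - [0.06, -0.05, 0.1, 0.1, 0, 0, 0]

```text
time_s: 6.8
eef_pos: [561.3, -295.2, 392.2]
tool_rot: [[0.212, 0.977, -0.0], [0.977, -0.212, 0.001], [0.001, -0.0, -1.0]]
ft_force: [0.4, -0.5, -1.0]
grip_width: 60.2
```

Run:
```python
from h import *
s=arm.state();print(s["eef_pos"],s["ft_force"],s["grip_width"])
im,K,P,d=snap("wrist");np.savez("pics/w4.npz",im=im,K=K,P=P)
cv2.imwrite("pics/w4.png",cv2.convertScaleAbs(cv2.resize(im[100:290],None,fx=1.55,fy=3,interpolation=cv2.INTER_CUBIC),alpha=1.3))
c,sn=np.cos(np.radians(-12.5)),np.sin(np.radians(-12.5))
R=np.array([[c,-sn],[sn,c]]);t=np.array([549.7,-299.1])
for m,h in[((10,0),86),((-52,23),36),((10,20),36)]:print(m,((proj(K,P,np.append(R@m+t,h))-[0,100])*[1.55,3]).round(0),(R@m+t).round(1))
```

```text
[ 561.27962187 -295.20977405  392.17769711] [ 0.38642519 -0.53244575 -0.98801409] 60.237927852423695
(10, 0) [398. 299.] [ 559.5 -301.3]
(-52, 23) [311. 203.] [ 503.9 -265.4]
(10, 20) [398. 212.] [ 563.8 -281.7]
```

View pics/w4.png

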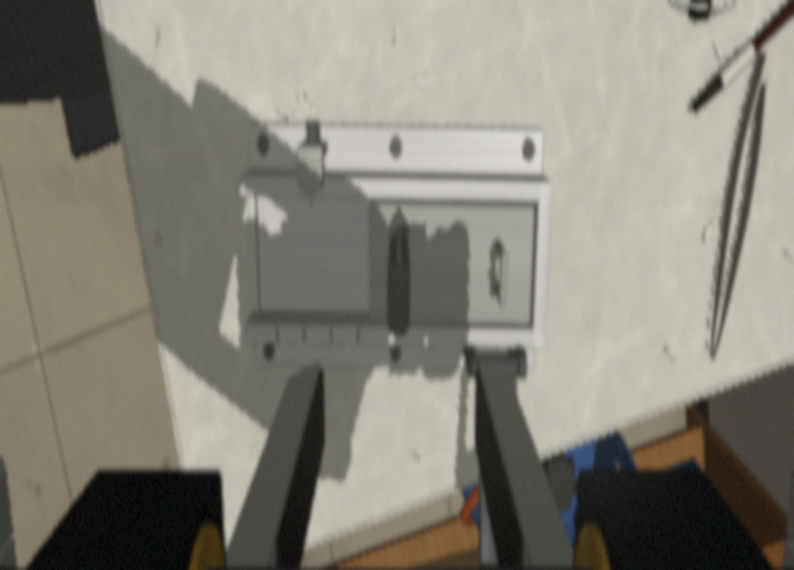

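The hasp plate is out to the right at about (495,360), the grip is at (398,300), its tooth at (398,212) and the pointer tip at (312,198). That means a pull of about 62 mm. I'll go down onto the grip and pinch it.

step_arm:
  plan:
    - [0.06, -0.002, -0.006, -0.04, 0, 0, -0.2]
    - [0.05, -0.002, -0.006, -0.08, 0, 0, -0.2]
    - [0.05, -0.002, -0.006, -0.11, 0, 0, -0.2]
    - [0.05, -0.002, -0.006, -0.13, 0, 0, -0.2]
    - [0.05, -0.002, -0.006, -0.142, 0, 0, -0.2]
    - [0.05, -0.002, -0.006, -0.142, 0, 0, -0.2]
    - [0.03, -0.002, -0.006, -0.142, 0, 0, -0.2]
    - [0.02, -0.002, -0.006, -0.142, 0, 0, -0.2]
    - [0.01, -0.002, -0.006, -0.142, 0, 0, -0.2]
    - [0.0, -0.002, -0.006, -0.142, 0, 0, -0.2]
    - [0.0, -0.002, -0.006, -0.142, 0, 0, -0.2]
    - [0.0, -0.002, -0.006, -0.142, 0, 0, -0.2]

```text
time_s: 7.85
eef_pos: [559.4, -305.5, 250.9]
tool_rot: [[0.218, 0.976, -0.006], [0.976, -0.218, 0.001], [-0.0, -0.006, -1.0]]
ft_force: [-14.6, 2.7, 15.0]
grip_width: 13.9
```

step_arm:
  plan:
    - [0.0, -0.006, 0.001, 0, 0, 0, 0]
    - [0.0, -0.012, 0.003, 0, 0, 0, 0]
    - [0.0, -0.018, 0.004, 0, 0, 0, 0]
    - [0.0, -0.024, 0.005, 0, 0, 0, 0]
    - [0.0, -0.03, 0.007, 0, 0, 0, 0]
    - [0.0, -0.036, 0.008, 0, 0, 0, 0]
    - [0.0, -0.042, 0.009, 0, 0, 0, 0]
    - [0.0, -0.047, 0.0105, 0, 0, 0, 0]
    - [0.0, -0.052, 0.0115, 0, 0, 0, 0]
    - [0.0, -0.055, 0.012, 0, 0, 0, 0]
    - [0.0, -0.057, 0.0125, 0, 0, 0, 0]
    - [0.0, -0.057, 0.0125, 0, 0, 0, 0]
    - [0.0, -0.057, 0.0125, 0, 0, 0, 0]

```text
time_s: 8.93
eef_pos: [503.5, -292.9, 250.9]
tool_rot: [[0.22, 0.976, 0.003], [0.976, -0.22, -0.001], [-0.0, 0.003, -1.0]]
ft_force: [5.7, 1.6, 6.5]
grip_width: 13.9
```

Run:
```python
from h import *
s=arm.state();print(s["eef_pos"],s["ft_force"],s["grip_width"])
im,K,P,d=snap("wrist");np.savez("pics/w5.npz",im=im,K=K,P=P)
c,sn=np.cos(np.radians(-12.5)),np.sin(np.radians(-12.5))
R=np.array([[c,-sn],[sn,c]]);t=np.array([549.7,-299.1])
g=R.T@(s["eef_pos"][:2]-t);print("M tool",g)
p=proj(K,P,np.append(R@[-52,23]+t,36));print(p);u,v=int(p[0]),int(p[1])
x0,y0=max(u-50,0),max(v-50,0);im2=im[y0:y0+100,x0:x0+120];print(x0,y0)
cv2.imwrite("pics/w5.png",cv2.convertScaleAbs(cv2.resize(im2,None,fx=6,fy=6,interpolation=cv2.INTER_CUBIC),alpha=1.6))
```

```text
[ 503.47334625 -292.89033455  250.92224453] [5.70072843 1.55948832 6.45601856] 13.878202452234856
M tool [-46.47491507  -3.94280751]
[247.53799361 184.69740185]
197 134
```

View pics/w5.png

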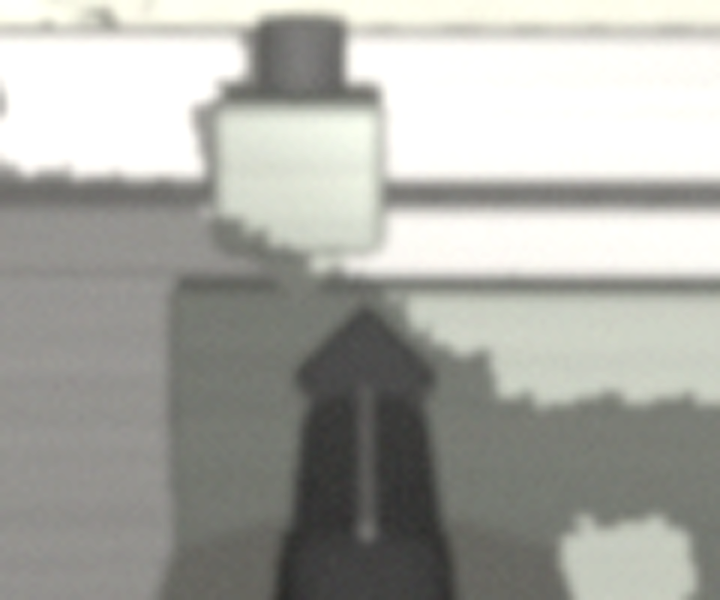

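The tooth tip is at crop (367,305), and the saddle's top face spans 213–382, so the pointer is near 298.

Run:
```python
from h import *
z=np.load("pics/w5.npz");K,P=z["K"],z["P"]
c,sn=np.cos(np.radians(-12.5)),np.sin(np.radians(-12.5))
R=np.array([[c,-sn],[sn,c]]);t=np.array([549.7,-299.1])
for n,cx,cy,h in[("tooth",367,307,36),("tip?",302,282,36),("sadL",215,180,41),("sadR",382,180,41)]:
    X=onz(K,P,(197+(cx+.5)/6-.5,134+(cy+.5)/6-.5),h);print(n,(R.T@(X[:2]-t)).round(1))
```

```text
tooth [-45.4  22.9]
tip? [-52.4  25.7]
sadL [-61.1  37.4]
sadR [-43.8  37.4]
```

step_arm:
  plan:
    - [0.0, -0.0035, 0.0008, 0, 0, 0, 0]
    - [0.0, -0.007, 0.0015, 0, 0, 0, 0]
    - [0.0, -0.007, 0.0015, 0, 0, 0, 0]
    - [0.0, -0.007, 0.0015, 0, 0, 0, 0]
    - [0.0, -0.007, 0.0015, 0, 0, 0, 0]
    - [0.0, -0.007, 0.0015, 0, 0, 0, 0]
    - [0.0, -0.007, 0.0015, 0, 0, 0, 0]
    - [0.0, -0.007, 0.0015, 0, 0, 0, 0]
    - [0.0, -0.007, 0.0015, 0, 0, 0, 0]
    - [0.0, -0.007, 0.0015, 0, 0, 0, 0]

```text
time_s: 9.82
eef_pos: [496.7, -291.3, 250.9]
tool_rot: [[0.22, 0.976, 0.003], [0.976, -0.22, -0.001], [-0.0, 0.003, -1.0]]
ft_force: [5.7, 1.5, 5.8]
grip_width: 13.8
```

Run:
```python
from h import *
s=arm.state();print(s["eef_pos"],s["ft_force"],s["grip_width"],s["dq"].round(2))
im,K,P,d=snap("wrist");np.savez("pics/w6.npz",im=im,K=K,P=P)
a=cv2.resize(im[134:234,197:317],None,fx=5,fy=5,interpolation=cv2.INTER_CUBIC)
im2,K2,P2,_=snap("top"); b=cv2.resize(im2[140:250,300:400],(200,220))
s3,_,_,_=snap("scene"); b2=cv2.resize(s3[195:305,315:425],(200,220))
col=np.zeros((500,200,3),np.uint8);col[:220]=b;col[240:460]=b2
cv2.imwrite("pics/w6.png",cv2.convertScaleAbs(np.hstack([a,col]),alpha=1.5))
```

```text
[ 496.66411913 -291.32600504  250.90424402] [5.74204067 1.45572083 5.75673433] 13.838369454060468 [-0.15 -0.07 -0.   -0.18  0.09 -0.09]
```

View pics/w6.png

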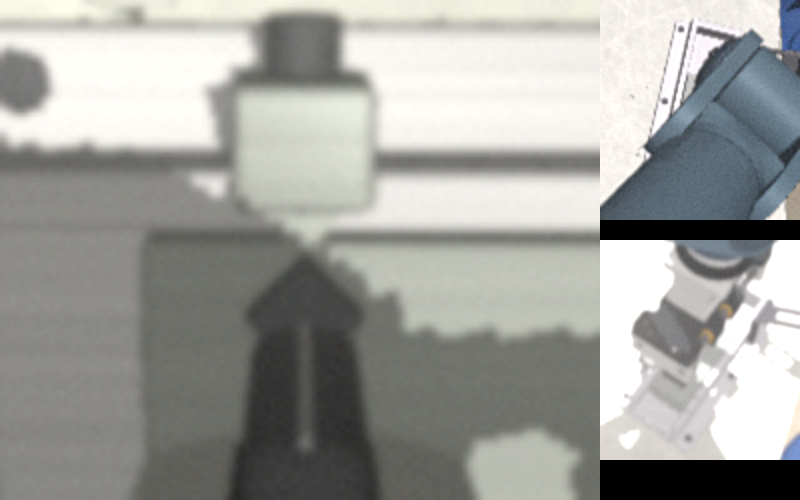

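The tooth tip is at (306,252) against the pointer tip at (310,250), under 1 mm apart. The scene crop shows the hasp standing out to the right at about (770,315). I'll hold briefly, then hand in.

step_arm:
  plan:
    - [0.0, 0, 0, 0, 0, 0, 0]
    - [0.0, 0, 0, 0, 0, 0, 0]
    - [0.0, 0, 0, 0, 0, 0, 0]
    - [0.0, 0, 0, 0, 0, 0, 0]
    - [0.0, 0, 0, 0, 0, 0, 0]
    - [0.0, 0, 0, 0, 0, 0, 0]

```text
time_s: 10.47
eef_pos: [496.7, -291.4, 251.0]
tool_rot: [[0.22, 0.976, 0.003], [0.976, -0.22, -0.001], [-0.0, 0.003, -1.0]]
ft_force: [6.2, 2.3, 6.0]
grip_width: 13.7
```

Run:
```python
from h import *
s=arm.state();print(s["eef_pos"],s["ft_force"],s["grip_width"])
im,K,P,d=snap("scene");z=np.load("pics/scene0.npz")["im"]
# bystander area unchanged?
print(np.abs(im[185:260,115:280].astype(int)-z[185:260,115:280]).max(2).__gt__(40).sum())
print(arm.close_job())
```

```text
[ 496.67178671 -291.37259725  250.95674025] [6.17196154 2.27640856 5.99500214] 13.673599884775728
0
the job is handed in; nothing more can be done
None
```

The magazine is open and the follower is held at the pointer; I handed the job in at about 10.5 s of the 40 s allowed. It returned no verdict.

- **Hasp:** I pinched the pull by its ends, swung it past upright (to about 2.2 rad) and released it. It fell open. The last scene view shows it standing out on the right side, but I did not measure its final angle.
- **Follower:** I pulled it out about 63 mm by its grip. The last wrist view puts the index tooth within about 1 mm of the pointer. The arm was at rest, with the finger opening steady at 13.7 mm and about 6 N of spring pull on the wrist.
- **Loose things:** the part of the scene view with the wood block, paint jar and tape roll was unchanged from the start.
- **Disagreements:** the gripper closed on the grip about 4 mm off centre sideways, and I left it so. On pinching, the wrist showed an upward force of 7 N at the pull and 15 N at the grip (still about 6 N at the end). I did not trace the cause; both are well under the limits.

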